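Pick out the transducer cartridge with the backing mass and show it to the reader

ROBOT

A 6-joint arm with a two-finger parallel gripper is mounted at the origin on a cart in front of the work surface, level with it; the furniture and walls round the work are solid. World frame = base frame: x ahead of the robot, y to its left, z up, the work surface at z = 0. Lengths are in mm, angles in rad, forces in N, time in s.
With the tool pointing down it reaches from about 300 to 750 mm from the base axis. Payload 8.5 kg.
Tool frame: the origin (TCP) lies midway between the tips of the shut fingers; the grasp point (between the pads) lies 19 mm behind it; z points along the fingers, y is the line along which they close (so a half turn about z gives the same grasp; the last joint's range is limited). The gripper opens to 85 mm and grips with 20 to 120 N. Pads are 22 mm wide; open, the fingers measure 114 mm over their backs; the gripper's body (76 mm by 85 mm) begins 54 mm behind the grasp point. The pads swing forward as they close: fully open they stand 13 mm farther back than shut.
Start: joints at [-1.336, 0.381, 1.297, -0, 1.464, -0.215], TCP at [239.124, -495.278, 231.322] pointing down, gripper open.
Joint ranges: [-3.11, 3.11], [-0.89, 2.33], [0.22, 2.48], [-1.42, 4.56], [0.17, 2.85], [-2.88, 2.88]. Speed limits (rad/s): [2.39, 2.39, 3.14, 3.14, 3.14, 3.14].

INTERFACE

Orientations are given as a unit quaternion [w, x, y, z].
In Python, from rig import bot, eoat, sense, cams gives the robot as it stands. Calls block until the motion is done:
- bot.move_pose(position, orientation): joint-space move of the TCP to a pose.
- bot.move_linear(position, ori=None, speed=150, f_stop=None): straight line of the TCP; ori=None keeps the orientation; speed is the mean speed in mm/s. With f_stop (N) it stops when the force on the tool has changed by that much, and returns True; else False.
- bot.goto_joints(angles): joint-space move.
- eoat.ungrasp() and eoat.grasp(force=None): open the fingers fully, or close them until they stop; force is the grip in N (None keeps the last).
- bot.sleep(seconds).
- bot.solve_ik(position, orientation): joint angles nearest the present ones, or None.
- sense(): the state.
- cams.snapshot(name): name is "scene" or "side" or "wrist"; returns (picture, depth): 420x560x3 uint8, red, green, blue; 420x560 float32, mm along the optical axis (not along the pixel's ray), 0 where there is no reading.
- cams.get_calibration(name): a dict with "intrinsics" (3x3 intrinsics, pixels), "world_to_cam" (4x4, takes a point from world to camera coordinates); the wrist camera has in their place "T_tool_cam" (4x4, takes a point from camera to tool coordinates, whose origin is the TCP and whose axes are the flange's). Camera axes: x right, y down, z forward; pixel columns grow to the right and rows downward; lengths in mm; the calibration is good to about 2 mm. A picture is of the moment at which its call begins: read the wrist's pose just before it. get_calibration takes no time and is no camera call.
A pose or a line that the arm cannot do raises bot.Unreachable and nothing moves.
- bot.finish_job(): hands the job in; it is judged then, once.
The state is a dict: "time": time; "joint_pos": joint angles; "dq": joint speeds; "joint_efforts": joint torques, N m; "position": TCP position; "ee_rot": TCP orientation; "contact_force": force on the tool from outside, world axes, zero at the start; "moment": the same for the moment, N m; "opening": finger opening in mm; "finger_force": force on a finger pad.
Only numpy, scipy, OpenCV 4.12 (cv2) and the standard library are available. Lean on these libraries where they do the work, as an engineer would, in place of code of your own. Each camera call takes 0.05 s, during which the arm holds its last target. There are 200 camera calls.

TASK

Two closed transducer cartridges stand loose on the bench and look alike, but only one has its heavy backing mass inside: lift each in turn and judge by the force which is heavier. Seat the lighter one fully in an empty well of the blue rework carrier and let go of it, then hold the heavier one still and upright with its underside about 60 mm above the middle of the code reader's window, and finish while still holding it there. Keep both upright, do not drop them, and leave the cartridges already in the carrier alone.

Things in the scene. Friction and masses are not known exactly. Their poses are not given: they have to be found in the camera images.
- cartridge_a: upright transducer cartridge, 62 mm high: grey body dia. 42 to z 30 mm (foot tapers to 35 in the lowest 7), aluminium flange dia. 52 from z 30 to 35, green neck dia. 36 from z 35 to 62 (grip here, above the flange). Origin: centre of underside. One of two loose look-alikes; about 0.11 kg without the tungsten backing mass, 0.43 kg with it (+-20 %); its insert has a little play.
- cartridge_b: upright transducer cartridge, 62 mm high: grey body dia. 42 to z 30 mm (foot tapers to 35 in the lowest 7), aluminium flange dia. 52 from z 30 to 35, green neck dia. 36 from z 35 to 62 (grip here, above the flange). Origin: centre of underside. One of two loose look-alikes; about 0.11 kg without the tungsten backing mass, 0.43 kg with it (+-20 %); its insert has a little play.
- cartridge_c: upright transducer cartridge, 62 mm high: grey body dia. 42 to z 30 mm (foot tapers to 35 in the lowest 7), aluminium flange dia. 52 from z 30 to 35, green neck dia. 36 from z 35 to 62 (grip here, above the flange). Origin: centre of underside. Light; already in well_1 (underside 8 mm above the bench), stays there.
- cartridge_d: upright transducer cartridge, 62 mm high: grey body dia. 42 to z 30 mm (foot tapers to 35 in the lowest 7), aluminium flange dia. 52 from z 30 to 35, green neck dia. 36 from z 35 to 62 (grip here, above the flange). Origin: centre of underside. Light; already in well_3 (underside 8 mm above the bench), stays there.
- carrier: blue rework carrier fixed to the bench: block 72 (x) x 238 (y) x 38 mm high, four round wells in a row along its y, 60 mm apart, dia. 47, 32 mm deep, chamfered. Origin: centre of underside. A seated cartridge hangs by its flange on the block's top, underside 30 mm below the mouth, flange and neck above.
- reader: code reader fixed to the bench, looking straight up: black housing on a steel foot plate 124 x 100 mm, round window with a ring of lamps in the middle of its top, window 42 mm above the bench. Origin at the centre of its underside.
- reader_focus (a point): the reader's focus, 60 mm straight above the middle of its window (102 mm above the bench): where the underside of the cartridge shown belongs
- well_0 (a point): centre of the mouth of carrier well 0, level with the block's top (38 mm above the bench), z up; empty at the start
- well_1 (a point): centre of the mouth of carrier well 1, level with the block's top (38 mm above the bench), z up; taken by another cartridge
- well_2 (a point): centre of the mouth of carrier well 2, level with the block's top (38 mm above the bench), z up; empty at the start
- well_3 (a point): centre of the mouth of carrier well 3, level with the block's top (38 mm above the bench), z up; taken by another cartridge
Mind the look-alikes: they are no part of the job. There is more than one size of the reader; the job needs the larger. What is shaped like the cartridge_b but yellow is not meant.

How it is judged:
By the outcome, as a careful person would: the job done as asked, in the order asked, and still so for the second after the job is handed in, while the arm keeps its last pose, push and grip.
It also fails if it takes over 59 s, if anything falls off the work surface, if the arm or the gripper's body presses on something with over 40 N, if the wrist force passes 120 N, or if a joint passes its speed limit or range.

## Working session

There is one attempt and no reset: what is moved stays moved. The work goes in short steps, each a Python script; the robot and the scene stay as the last script left them, time stands still between calls to the robot, and variables do not carry over. Pictures are saved under pics/ and viewed, at most 10 in all, crops included, and the job is handed in when it is done.

```bash
mkdir -p pics; ls; python3 - <<'E'
from rig import bot,eoat,sense,cams
import cv2,numpy as np
for n in ("scene","side"):
    p,d=cams.snapshot(n); cv2.imwrite(f"pics/{n}0.png",p[:,:,::-1]); np.savez(f"{n}0.npz",p=p,d=d)
    c=cams.get_calibration(n); print(n,c["intrinsics"],np.linalg.inv(c["world_to_cam"]).round(3))
print(sense())
print(cams.get_calibration("wrist"))
E
```

```text
pics
scene [[487.89063045   0.         283.17834925]
 [  0.         487.89063045 208.09749315]
 [  0.           0.           1.        ]] [[-4.57000e-01 -5.97000e-01  6.59000e-01 -2.43797e+02]
 [-8.89000e-01  2.93000e-01 -3.51000e-01  1.73305e+02]
 [ 1.70000e-02 -7.47000e-01 -6.65000e-01  7.93272e+02]
 [ 0.00000e+00  0.00000e+00  0.00000e+00  1.00000e+00]]
side [[423.63359006   0.         281.93830833]
 [  0.         423.63359006 205.5040481 ]
 [  0.           0.           1.        ]] [[-8.95000e-01 -2.70000e-01  3.55000e-01  1.21878e+02]
 [-4.46000e-01  5.01000e-01 -7.42000e-01  5.15411e+02]
 [ 2.30000e-02 -8.22000e-01 -5.69000e-01  6.75838e+02]
 [ 0.00000e+00  0.00000e+00  0.00000e+00  1.00000e+00]]
{'time': 0.1, 'joint_pos': array([-1.33630162e+00,  3.81081254e-01,  1.29815318e+00,  4.01541753e-05,
        1.46359624e+00, -2.15315236e-01]), 'dq': array([-0.00261476, -0.00175712, -0.0033097 , -0.00026525, -0.00097553,
       -0.00017803]), 'joint_efforts': array([ 4.20817683e-03, -4.49221373e+01, -2.31658387e+01, -1.04449782e-04,
        3.64142899e-03,  1.46762329e-05]), 'position': array([ 239.07494381, -495.03275149,  230.80967913]), 'ee_rot': array([-6.19172975e-04,  9.74815599e-01,  2.23011581e-01,  1.40235328e-05]), 'contact_force': array([ 0.09806117, -0.82262014, -0.12259248]), 'moment': array([0.012254  , 0.00837098, 0.04057931]), 'finger_force': 0.0, 'opening': 85.73605813526282}
{'intrinsics': array([[317.3623024 ,   0.        , 281.88936256],
       [  0.        , 317.3623024 , 211.04753004],
       [  0.        ,   0.        ,   1.        ]]), 'T_tool_cam': array([[ 4.66906488e-04, -9.65740038e-01, -2.59511002e-01,
         6.44951510e+01],
       [ 9.99999653e-01,  6.30032478e-04, -5.45415272e-04,
        -1.86586772e-01],
       [ 6.90229725e-04, -2.59510657e-01,  9.65739997e-01,
        -1.43276562e+02],
       [ 0.00000000e+00,  0.00000000e+00,  0.00000000e+00,
         1.00000000e+00]])}
```

View pics/scene0.png

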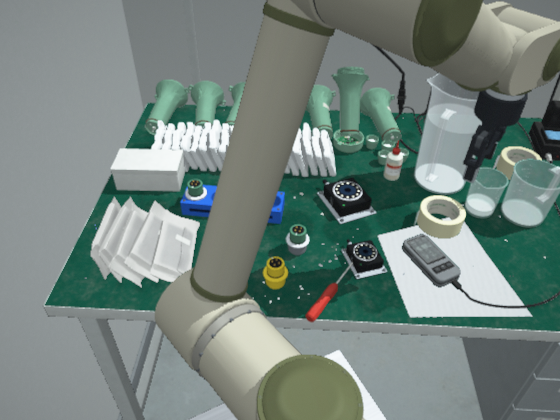

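View pics/side0.png

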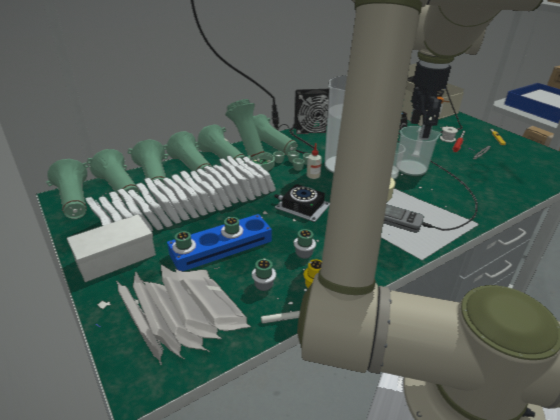

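Scene: loose grey/green cartridge at (297,238), yellow look-alike at (276,270), large reader at (348,195), small reader at (364,256), and carrier at (232,204) with the arm hiding part of it. Side: loose cartridges at (305,243) and (263,275), yellow one at (316,270), carrier at (220,242) with cartridges at (184,241) and (232,228), large reader at (303,200).

The candidates are the two grey loose ones (the yellow one is excluded) and the larger reader. Next I'll get rough positions and a wrist view from above.

```bash
cat > h.py <<'E'
from rig import bot,eoat,sense,cams
import cv2,numpy as np
from scipy.spatial.transform import Rotation as R
def camT(n):
    c=cams.get_calibration(n)
    if n!="wrist": return c["intrinsics"],np.linalg.inv(c["world_to_cam"])
    s=sense(); T=np.eye(4); w,x,y,z=s["ee_rot"]; T[:3,:3]=R.from_quat([x,y,z,w]).as_matrix(); T[:3,3]=s["position"]
    return c["intrinsics"],T@c["T_tool_cam"]
def ray(K,T,uv,z):
    d=T[:3,:3]@np.linalg.solve(K,[uv[0],uv[1],1]); o=T[:3,3]
    return o+d*(z-o[2])/d[2]
def down(yaw):  # tool z down, tool x at angle yaw in world
    m=np.array([[np.cos(yaw),np.sin(yaw),0],[np.sin(yaw),-np.cos(yaw),0],[0,0,-1]])
    x,y,z,w=R.from_matrix(m).as_quat(); return [w,x,y,z]
E
python3 - <<'E'
from h import *
for n,l in (("side",[(305,236,62),(263,266,62),(316,264,62),(184,237,70),(232,222,70),(304,193,42)]),("scene",[(298,230,62),(275,263,62),(348,187,42),(364,250,30),(196,184,70)])):
    K,T=camT(n)
    for u,v,z in l: print(n,u,v,ray(K,T,(u,v),z).round(0))
for yaw in (0,np.pi/2,-np.pi/2,np.pi): 
  for p in ([450,60,330],[450,100,300],[420,100,300]): print(yaw,p,bot.solve_ik(p,down(yaw)))
E
```

```text
side 305 236 [ 403. -200.   62.]
side 263 266 [440. -66.  62.]
side 316 264 [ 344. -124.   62.]
side 184 237 [639. -59.  70.]
side 232 222 [ 574. -157.   70.]
side 304 193 [ 491. -395.   42.]
scene 298 230 [ 404. -209.   62.]
scene 275 263 [ 341. -122.   62.]
scene 348 187 [ 500. -401.   42.]
scene 364 250 [ 315. -324.   30.]
scene 196 184 [639. -63.  70.]
0 [450, 60, 330] [-1.29249484e-01  1.50256098e-01  1.33778019e+00 -4.44089210e-16
  1.65355637e+00  1.44154684e+00]
0 [450, 100, 300] [-3.90683985e-02  1.76797601e-01  1.38923485e+00 -4.44089210e-16
  1.57556020e+00  1.53172793e+00]
0 [420, 100, 300] [-4.18877635e-02  1.22156843e-01  1.45633811e+00 -4.44089210e-16
  1.56309770e+00  1.52890856e+00]
1.5707963267948966 [450, 60, 330] [-1.29249484e-01  1.50256098e-01  1.33778019e+00 -4.44089210e-16
  1.65355637e+00 -1.29249484e-01]
1.5707963267948966 [450, 100, 300] [-3.90683985e-02  1.76797601e-01  1.38923485e+00 -4.44089210e-16
  1.57556020e+00 -3.90683985e-02]
1.5707963267948966 [420, 100, 300] [-4.18877635e-02  1.22156843e-01  1.45633811e+00 -4.44089210e-16
  1.56309770e+00 -4.18877635e-02]
-1.5707963267948966 [450, 60, 330] None
-1.5707963267948966 [450, 100, 300] None
-1.5707963267948966 [420, 100, 300] None
3.141592653589793 [450, 60, 330] [-1.29249484e-01  1.50256098e-01  1.33778019e+00 -4.44089210e-16
  1.65355637e+00 -1.70004581e+00]
3.141592653589793 [450, 100, 300] [-3.90683985e-02  1.76797601e-01  1.38923485e+00 -4.44089210e-16
  1.57556020e+00 -1.60986473e+00]
3.141592653589793 [420, 100, 300] [-4.18877635e-02  1.22156843e-01  1.45633811e+00 -4.44089210e-16
  1.56309770e+00 -1.61268409e+00]
```

```bash
python3 - <<'E'
from h import *
t=sense()["time"]
bot.move_pose([470,-190,340],down(0)); bot.sleep(.3)
print(sense()["time"]-t)
K,T=camT("wrist"); p,d=cams.snapshot("wrist"); np.savez("w0.npz",p=p,d=d,K=K,T=T)
cv2.imwrite("pics/w0.png",p[:,:,::-1]); print(T.round(2))
E
```

```text
1.775
[[-0.0000e+00 -9.7000e-01 -2.6000e-01  5.3445e+02]
 [-1.0000e+00 -0.0000e+00  0.0000e+00 -1.9088e+02]
 [-0.0000e+00  2.6000e-01 -9.7000e-01  4.8310e+02]
 [ 0.0000e+00  0.0000e+00  0.0000e+00  1.0000e+00]]
```

View pics/w0.png

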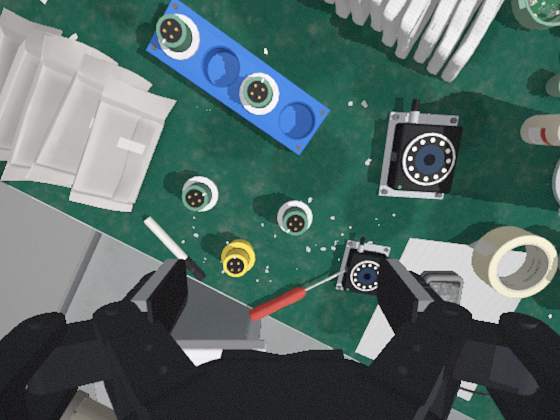

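Wrist view: loose cartridges at (200,194) and (295,217), yellow one at (237,260). The carrier wells are (177,33) taken, (221,66) empty, (258,92) taken and (296,120) empty at the end. The large reader's window is at (430,159) and the small reader is at (366,276). I choose the two grey cartridges, the empty end well at (296,120) and the large reader.

```bash
cat > meas.py <<'E'
from h import *
def cloud(d,K,T):
    v,u=np.mgrid[:d.shape[0],:d.shape[1]]
    c=np.stack([(u-K[0,2])/K[0,0]*d,(v-K[1,2])/K[1,1]*d,d],-1)
    return c@T[:3,:3].T+T[:3,3]
def plane(K,T,z):
    v,u=np.mgrid[:420,:560]; r=np.stack([(u-K[0,2])/K[0,0],(v-K[1,2])/K[1,1],np.ones(u.shape)],-1)@T[:3,:3].T
    return T[:3,3]+r*((z-T[2,3])/r[...,2])[...,None]
def disc(mask,uv,P,rpx=40):
    """component of mask nearest uv -> enclosing circle of its points on plane P (mm)"""
    n,l,s,c=cv2.connectedComponentsWithStats(mask.astype(np.uint8))
    k=1+np.argmin(np.hypot(*(c[1:]-uv).T)+1000*(s[1:,4]<60))
    pts=P[l==k][:,:2].astype(np.float32)
    ce,r=cv2.minEnclosingCircle(pts); return np.r_[ce,r,s[k,4],pts.mean(0)].round(1)
E
python3 - <<'E'
from meas import *
f=np.load("w0.npz"); p,d,K,T=f["p"],f["d"],f["K"],f["T"]
W=cloud(d,K,T); z=W[...,2]; z[d==0]=-99
for n,uv in (("bench",(250,160)),("neckA",(195,196)),("neckB",(295,222)),("well",(300,125)),("top",(272,125)),("rd",(430,150)),("neckC",(258,92))):
    print(n,z[uv[1]-2:uv[1]+3,uv[0]-2:uv[0]+3].round(0).ravel()[::6])
for n,uv,h in (("A",(195,196),62),("B",(295,222),62),("C",(258,92),70),("D",(172,31),70)):
    print(n,disc((abs(z-h)<5),uv,plane(K,T,h)))
v,u=np.mgrid[:420,:560]
for n,uv in (("w0",(296,120)),("w2",(221,66))):
    print(n,disc((z<34)&(z>-5)&(np.hypot(u-uv[0],v-uv[1])<26)&(p[...,2]>p[...,1].astype(int)+25),uv,plane(K,T,38)))
lam=(p.min(-1)>190)&(np.hypot(u-430,v-159)<30)
print("reader",cv2.minEnclosingCircle(plane(K,T,42)[lam][:,:2].astype(np.float32)),lam.sum())
c=cv2.resize(p[40:270,150:480,::-1],None,fx=2.4,fy=2.4); cv2.imwrite("pics/crop.png",c)
E
```

```text
bench [ 1.  0.  1.  2. -0.]
neckA [63. 64. 62. 62. 62.]
neckB [63. 63. 63. 62. 64.]
well [6. 7. 7. 6. 6.]
top [39. 40. 40. 39. 40.]
rd [44. 44. 44. 44. 43.]
neckC [72. 72. 72. 71. 70.]
A [439.5 -71.8  18.7 546.  439.7 -71.8]
B [ 404.2 -208.1   18.4  504.   404.1 -208. ]
C [ 574.  -159.9   17.9  707.   574.1 -159.9]
D [641.  -61.   18.6 845.  641.  -60.9]
w0 [ 540.6 -209.3   23.2  964.   540.9 -209.1]
w2 [ 607.5 -110.2   23.3 1071.   607.5 -110.4]
reader ((489.6624450683594, -392.2996826171875), 35.83293533325195) 460
```

View pics/crop.png

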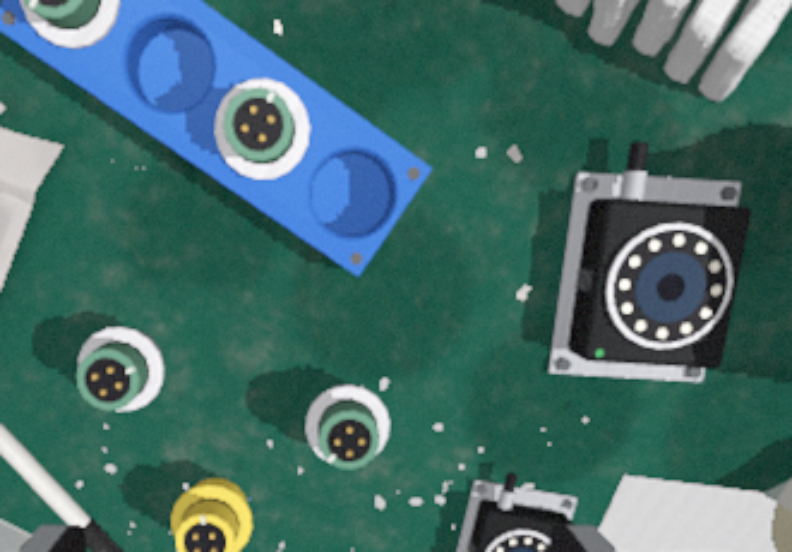

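The crop confirms both loose ones are grey/green and upright, the end well is empty, and the large reader has its lamp ring centred at crop (670,286). Next: weigh A, set it back, then weigh B.

```bash
cat > act.py <<'E'
from meas import *
Q=down(np.deg2rad(56)); G=35.5; UP=150
def fz(): 
    bot.sleep(.3); r=[]
    for _ in range(6): r.append(sense()["contact_force"][2]); bot.sleep(.05)
    return np.mean(r)
def pick(xy,lift=UP):
    x,y=xy; bot.move_pose([x,y,110],Q); f0=fz()
    print("descent touch",bot.move_linear([x,y,G],speed=100,f_stop=8))
    eoat.grasp(50); s=sense(); print("opening",s["opening"],s["finger_force"],s["position"])
    bot.move_linear([x,y,110],speed=100); f1=fz(); print("dF",f0-f1,"t",sense()["time"])
    return f0-f1
def putback(xy):
    x,y=xy; print("touch",bot.move_linear([x,y,G+4],speed=100,f_stop=6),bot.move_linear([x,y,G-1],speed=15,f_stop=2.5),sense()["position"])
    eoat.ungrasp(); bot.move_linear([x,y,110],speed=120)
A,B,WELL=(439.5,-71.8),(404.2,-208.1),(540.6,-209.3)
E
python3 - <<'E'
from act import *
eoat.ungrasp(); pick(A)
p,d=cams.snapshot("side"); cv2.imwrite("pics/s1.png",cv2.resize(p[120:340,140:400,::-1],None,fx=2.5,fy=2.5))
E
```

```text
descent touch False
opening 34.566817225486425 49.24536846578121 [439.77027669 -71.91915264  35.97643869]
dF 4.587530765819765 t 6.6583
```

View pics/s1.png

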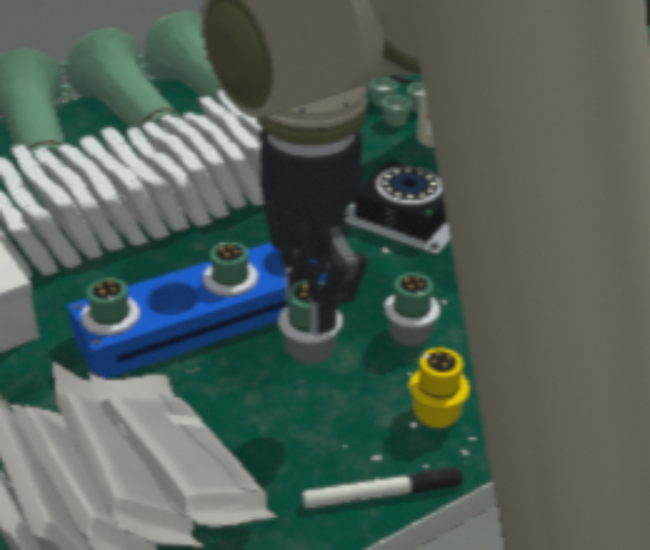

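A is held upright above the bench at crop (305,320). It reads 4.6 N, about 0.47 kg, so it looks like the heavy one. I'll put it back and weigh B.

```bash
python3 - <<'E'
from act import *
putback(A); w=pick(B)
print(sense()["position"])
if w<2.5:
    x,y=WELL; bot.move_linear([*B,UP],speed=150); bot.move_pose([x,y,UP],Q); bot.sleep(.3)
    K,T=camT("wrist"); p,d=cams.snapshot("wrist"); np.savez("w1.npz",p=p,d=d,K=K,T=T)
    cv2.imwrite("pics/w1.png",p[:,:,::-1])
    print(sense()["position"],sense()["time"])
E
```

```text
touch False True [439.92035733 -71.97785907  36.02017313]
descent touch False
opening 34.469328463647415 49.19217478483915 [ 404.34231372 -208.20214488   35.95593865]
dF 1.047798086824286 t 13.3333
[ 404.19494469 -208.10937665  109.97583679]
[ 540.12599934 -209.5445538   150.25197271] 14.7083
```

View pics/w1.png

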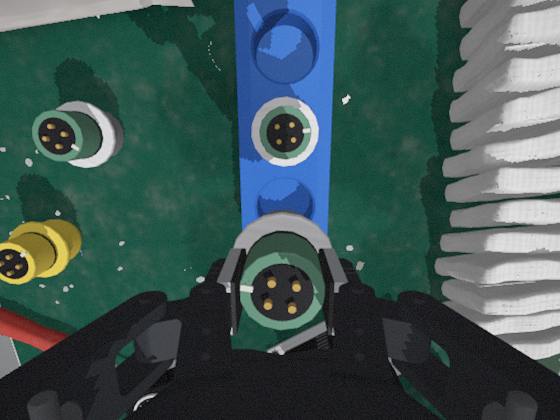

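B reads 1.05 N, so it is the light one. In this picture it is held with its neck at (283,288), the taken well's cartridge is at (286,132), and the target well is half hidden at (285,200). I'll check the alignment between the held cartridge and the well.

```bash
python3 - <<'E'
from meas import *
f=np.load("w1.npz"); p,d,K,T=f["p"],f["d"],f["K"],f["T"]
W=cloud(d,K,T); z=W[...,2]; z[d==0]=-99; v,u=np.mgrid[:420,:560]
zh=z[286:292,280:286].mean(); print("top z",zh)
g=(abs(z-zh)<4)&(abs(u-283)<45)&(v<330)&(v>240)
print("held",disc(g,(283,288),plane(K,T,zh)))
print("C",disc((abs(z-70)<5)&(np.hypot(u-286,v-132)<40),(286,132),plane(K,T,70)))
w=disc((z<34)&(z>-5)&(np.hypot(u-286,v-46)<38)&(p[...,2]>p[...,1].astype(int)+25),(286,46),plane(K,T,38));print("w2",w)
bl=(abs(z-38.5)<4)&(p[...,2]>p[...,1].astype(int)+40)
r=np.array([np.cos(np.deg2rad(56)),np.sin(np.deg2rad(56))]); n=np.array([r[1],-r[0]])
P=plane(K,T,38)[...,:2]
mid=[]
for row in range(60,215,5):
    c=np.where(bl[row])[0]
    if len(c)>20: mid.append((P[row,c[0]]+P[row,c[-1]])/2)
mid=np.array(mid); dd=np.polyfit(mid[:,1],mid[:,0],1); print("mid line dx/dy",dd,"angle",np.rad2deg(np.arctan2(1,dd[0])),"n of mid",(mid@n).mean().round(2),"n of w0",np.dot((540.6,-209.3),n).round(2),"w2",(w[:2]@n).round(2))
print("target from w2", w[:2]-120*r)
E
```

```text
top z 177.40907680502332
held [ 538.6 -210.2   21.9 5643.   539.7 -208.7]
C [ 574.3 -160.4   17.8 2146.   574.4 -160.3]
w2 [ 607.5 -111.3   23.1 3363.   607.6 -111. ]
mid line dx/dy [6.75873351e-01 6.82839318e+02] angle 55.94628740756488 n of mid 565.91 n of w0 565.22 w2 565.88
target from w2 [ 540.39685158 -210.78450871]
```

```bash
python3 - <<'E'
from act import *
x,y=540.7,-209.9
bot.move_linear([x,y,85],speed=120); f0=sense()["contact_force"]
print(bot.move_linear([x,y,50],speed=50,f_stop=6),sense()["position"],sense()["contact_force"]-f0)
print(bot.move_linear([x,y,42],speed=12,f_stop=4),sense()["position"],sense()["contact_force"]-f0,sense()["time"])
E
```

```text
False [ 540.85505172 -210.00013521   50.18263013] [ 0.28523008 -0.43446598 -0.77925704]
True [ 540.70652011 -209.89725109   44.0221252 ] [-0.26736907  0.57221068  5.06856174] 16.775
```

Contact came at z 44.0, which is the expected seated height (35.98 + 8). I'll release, pick up A, take it to the reader, and check.

```bash
python3 - <<'E'
from act import *
x,y=540.7,-209.9
eoat.ungrasp(); bot.move_linear([x,y,120],speed=120)
# look at A again and at the seated one
bot.move_pose([430,-110,200],Q); bot.sleep(.3)
K,T=camT("wrist"); p,d=cams.snapshot("wrist"); cv2.imwrite("pics/w2.png",p[:,:,::-1])
W=cloud(d,K,T); z=W[...,2]; z[d==0]=-99
def px(P):
    c=np.linalg.inv(T)@[*P,1]; q=K@(c[:3]/c[2]); return q[:2]
for n,P in (("A",(*A,62)),("seated",(540.7,-209.9,70)),("C",(574.2,-160,70))):
    uv=px(P); v,u=np.mgrid[:420,:560]; print(n,uv.round(),disc((abs(z-P[2])<5)&(np.hypot(u-uv[0],v-uv[1])<45),uv,plane(K,T,P[2])),
      "z",np.percentile(z[(np.hypot(u-uv[0],v-uv[1])<8)],[10,50,90]).round(1))
print(sense()["time"])
E
```

```text
A [267. 158.] [ 439.2  -71.8   17.9 1281.   439.3  -71.7] z [62.5 63.4 64.9]
seated [447. 224.] [ 538.7 -208.8   19.3 1272.   538.9 -208.8] z [70.4 71.3 73. ]
C [456. 157.] [ 573.4 -159.4   19.1 1492.   573.6 -159.4] z [70.5 71.2 73.2]
19.1833
```

View pics/w2.png

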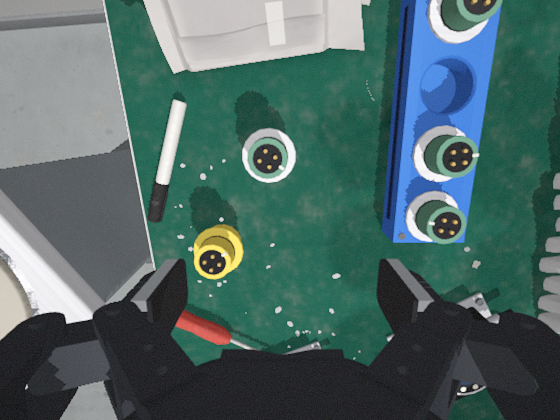

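A stands undisturbed at (267,158), and the seated cartridge at (440,222) has the same height as its neighbour. One more look at the reader, then I'll pick A and bring it there.

```bash
python3 - <<'E'
from act import *
bot.move_pose([460,-370,250],Q); bot.sleep(.3)
K,T=camT("wrist"); p,d=cams.snapshot("wrist")
c=np.linalg.inv(T)@[489.7,-392.3,42,1]; q=(K@(c[:3]/c[2]))[:2]
v,u=np.mgrid[:420,:560]; m=(p.min(-1)>190)&(np.hypot(u-q[0],v-q[1])<50)
P=plane(K,T,42)[m][:,:2]; print(q,m.sum(),cv2.minEnclosingCircle(P.astype(np.float32)),P.mean(0))
hull=cv2.convexHull(P.astype(np.float32)); print("ell",cv2.fitEllipse(hull))
f=np.load("w0.npz"); q0=(430,159); m0=(f["p"].min(-1)>190)&(np.hypot(u-430,v-159)<30)
P0=plane(f["K"],f["T"],42)[m0][:,:2]; print("w0 ell",cv2.fitEllipse(cv2.convexHull(P0.astype(np.float32))))
cv2.imwrite("pics/w3.png",p[:,:,::-1])
pick((439.4,-71.8))
E
```

```text
[315.77920216 187.99177397] 552 ((487.1014404296875, -389.5469665527344), 55.43574523925781) [ 487.53061793 -382.93199725]
ell ((484.111572265625, -386.8580627441406), (62.51492691040039, 114.6259536743164), 95.15240478515625)
w0 ell ((489.461181640625, -391.12518310546875), (67.60493469238281, 71.91277313232422), 96.52848815917969)
descent touch False
opening 34.85267962583711 49.24118734896183 [439.67297742 -71.88571753  35.97560635]
dF 4.7934917889136415 t 25.325
```

View pics/w3.png

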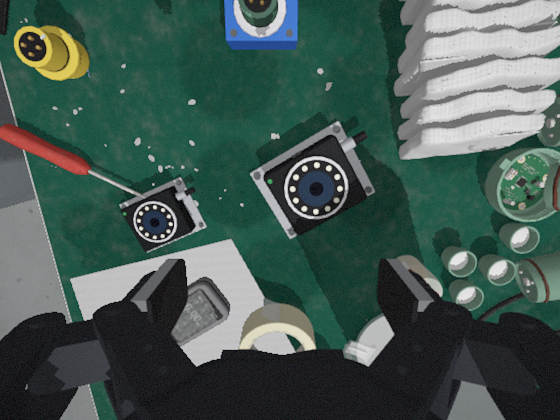

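The lamp ring centre is at (316,188), and the estimated centre projects to (315.8,188), so the reader position holds. A is in hand at 4.8 N. Now to the focus.

```bash
python3 - <<'E'
from act import *
bot.move_linear([*A,160],speed=100); x,y=489.8,-392.3
bot.move_linear([x,y,160],speed=170); bot.move_linear([x,y,138],speed=50); bot.sleep(.6)
s=sense(); print(s["position"],s["ee_rot"],Q,s["opening"],s["finger_force"],s["contact_force"],s["time"])
p,d=cams.snapshot("side"); a=cv2.resize(p[110:310,150:400,::-1],None,fx=3,fy=3); cv2.imwrite("pics/s2.png",a)
E
```

```text
[ 489.7953509  -392.30559893  138.0247175 ] [3.03852546e-05 8.82950008e-01 4.69467020e-01 1.03872366e-05] [np.float64(0.0), np.float64(0.882947592858927), np.float64(0.46947156278589086), np.float64(0.0)] 34.941886548520024 50.23280192166567 [ 0.5050441  -0.47733943 -4.1075687 ] 29.225
```

View pics/s2.png

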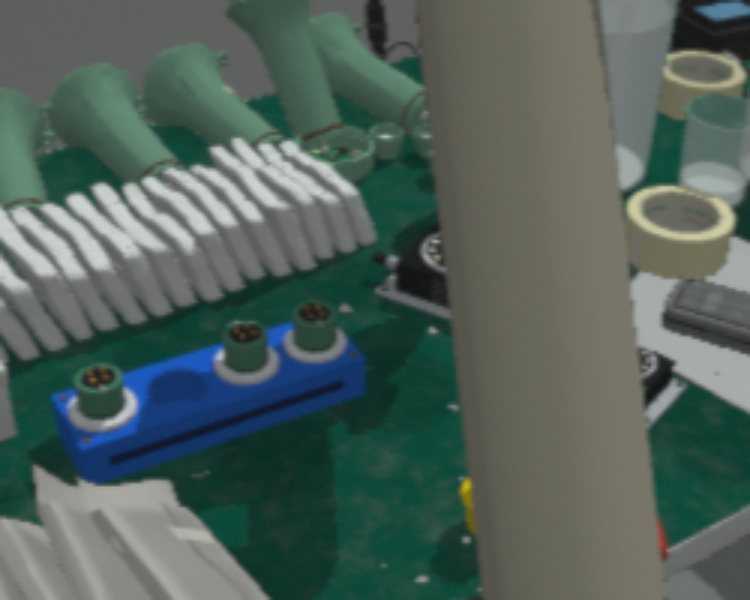

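The light cartridge is seated flush at crop (315,330), with its neighbours untouched. The arm hides the reader from this camera, so I'll check the held one in the scene view.

```bash
python3 - <<'E'
from act import *
p,d=cams.snapshot("scene"); K,T=camT("scene"); c=np.linalg.inv(T)@[489.8,-392.3,102,1]; q=(K@(c[:3]/c[2]))[:2]; print(q)
x,y=q.astype(int); cv2.imwrite("pics/s3.png",cv2.resize(p[y-80:y+70,x-90:x+90,::-1],None,fx=4,fy=4,interpolation=cv2.INTER_CUBIC))
E
```

```text
[350.04845836 170.60734244]
```

View pics/s3.png

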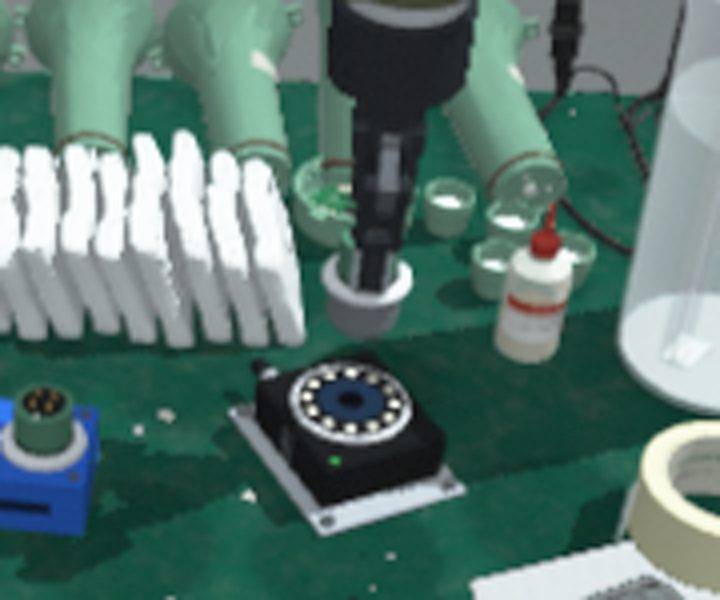

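```bash
python3 - <<'E'
from act import *
K,T=camT("scene"); i=np.linalg.inv(T)
for P in ((489.8,-392.3,42),(489.8,-392.3,102),(489.8,-392.3,137)):
    c=i@[*P,1]; q=(K@(c[:3]/c[2]))[:2]; print(P,(q-[260,90])*4)
print(ray(K,T,(260+350/4,90+400/4),42))
E
```

```text
(489.8, -392.3, 42) [349.49895715 401.47022297]
(489.8, -392.3, 102) [360.19383345 322.42936975]
(489.8, -392.3, 137) [366.78491597 273.71774644]
[ 490.84827053 -393.33554775   42.        ]
```

The held cartridge's flange is at crop (367,275) and its foot centre at about (362,325). The window is at (350,400). All match the predicted points to within about 1 mm, and the cartridge is upright.

```bash
python3 -c "
from rig import bot,sense
print(sense()['time'],sense()['opening']); print(bot.finish_job())"
```

```text
29.325 34.616103665581115
the job is handed in; nothing more can be done
None
```

The job is handed in at about 29 s: the light cartridge (B, about 0.11 kg) is seated and released in the empty end well, and the heavy one (A, about 0.48 kg) is held upright with its underside about 60 mm above the large reader's window.

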